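Slide-or-stick sorting on a tilting test ramp

ROBOT

A 7-joint arm with a two-finger parallel gripper is mounted at the origin on a cart in front of the work surface, level with it; the furniture and walls round the work are solid. World frame = base frame: x ahead of the robot, y to its left, z up, the work surface at z = 0. Lengths are in m, angles in rad, forces in N, time in s.
With the tool pointing down it reaches from about 0.425 to 0.925 m from the base axis. Payload 6.8 kg.
Tool frame: the origin (TCP) lies midway between the tips of the shut fingers; the grasp point (between the pads) lies 19 mm behind it; z points along the fingers, y is the line along which they close (so a half turn about z gives the same grasp; the last joint's range is limited). The gripper opens to 85 mm and grips with 20 to 120 N. Pads are 22 mm wide; open, the fingers measure 114 mm over their backs; the gripper's body (76 mm by 85 mm) begins 54 mm behind the grasp point. The pads swing forward as they close: fully open they stand 13 mm farther back than shut.
Start: joints at [1.227, 0.477, 0.022, 1.555, -0.011, 1.109, -0.083], TCP at [0.158, -0.656, 0.231] pointing down, gripper open.
Joint ranges: [-2.96, 2.96], [-0.34, 2.1], [-1.41, 1.46], [0.24, 2.44], [-1.37, 4.51], [0.17, 1.92], [-2.96, 2.96]. Speed limits (rad/s): [2.39, 2.39, 3.14, 3.14, 3.14, 3.14, 3.14].

INTERFACE

Orientations are given as a rotation vector (axis times angle).
In Python, from bench import status, vision, r gives the robot as it stands. The module is installed in compiled form; this text tells all that it offers.
- The arm moves only by the shell command python3 -m handwheel 'ROWS' [OPENING] [FORCE]. ROWS is JSON, a list of rows, each an object with "dp": the shift along the tool's x, y, z in m, a list of three; "delta_rot": the turn, a rotation vector about the tool's x, y, z in rad, a list of three. In form: [{"dp": [x, y, z], "delta_rot": [rx, ry, rz]}, ...]. A call has 1 to 12 rows; each row is the pose to reach, as a shift and turn from the pose commanded when the call began, along the tool's axes at that moment; what a row does not reach only later rows make up. A row lasts 1/8 s, in which the tool goes at most 62.5 mm and 10.7 degrees, less where a joint would pass 70% of its speed; a pose out of reach is approached as far as the arm can. A call with a gripper value outside its range is refused whole. OPENING is the opening, from 0 (shut) to 1 (fully open), set as the call begins (- or left out, the last holds). The fingers move at their own pace and stop on an object; FORCE is the grip in N (left out, the last holds). Time passes only in rows, so rows that repeat a pose let the fingers close. It gives the time, the measured TCP pose, the force, the opening and the grip force at its end, in the units of the state.
- status.get_obs(): the state, without advancing time (a new reading comes with each control period).
- vision.grab_frame(name): name is "side" or "top"; returns a dict with "img" (480x640x3 uint8, blue, green, red), "fovy" (degrees; the focal length in pixels is half the picture's height over the tangent of half this angle, whatever the lens; pixels are square), "cx", "cy" (the principal point, pixels), "distortion" ([k1, k2, p1, p2, k3] as OpenCV has them; the pictures are not rectified), "world_from_camera" (4x4, takes a point from camera to world coordinates). Camera axes: x right, y up, looking along -z (the intrinsics and any distortion apply to the point x, -y, -z); pixel columns grow to the right and rows downward; lengths in m; the calibration is good to about 2 mm. A picture is of the moment at which its call begins. There is no depth.
- r.hand_in(): hands the job in; it is judged then, once.
The state is a dict: "clock": time; "joints": joint angles; "qvel": joint speeds; "tau": joint torques, N m; "tcp_pos": TCP position; "orientation": TCP orientation; "contact_force": force on the tool from outside, world axes, zero at the start; "moment": the same for the moment, N m; "grip_width": finger opening in m; "gripper_force": force on a finger pad.
Only numpy, scipy, OpenCV 4.12 (cv2) and the standard library are available. Lean on these libraries where they do the work, as an engineer would, in place of code of your own. Each camera call takes 0.05 s, during which the arm holds its last target. There are 200 camera calls.

TASK

Three look-alike blocks lie on the tilting test ramp: two have a slick coated underside, one is bare, and only the ramp can tell which. Press the ramp's far tab down slowly, just until the two coated blocks have slid to the stop lip by themselves while the bare one still sticks where it was, then ease the ramp gently back to level without letting it snap back. Finally push the two coated blocks wholly onto the left shelf and the bare one wholly onto the right shelf, lying flat, without knocking the hand lamp, tin or tape measure about.

Things in the scene. Friction and masses are not known exactly. Their poses are not given: they have to be found in the camera images.
- stand: fixed grey stand on the bench; origin on the bench under the ramp's centre, x pointing down-slope (away from the robot, yawed by -0.2 to -0.5 rad), y to its left, z up; all stand coordinates below are in mm in this frame. Carries the tilting ramp and two shelves. The blocks start with centres near x = -47 and y = +60, 0, -60, in any order.
- ramp_face (a point): centre of the ramp plate's top face, stand (0, 0, 115) when level; z is normal to it. The plate spans x -100 to 100, y -95 to 95, open at left and right. Stop lip at the far edge: 10 mm high, inner face x = 92, outer 97. Near lip: 6 mm high, inner face x = -94. A block against the stop lip has its centre near x = 54.
- ramp (a joint): ramp tilt, rad: 0 level (sprung against a rest), grows as the tab is pressed down, 0.42 at most (too steep: all slide). Pivot along stand y at x = 0, z = 95. Coated blocks let go somewhere from 0.10 to 0.25, not quite together, and slide slowly; the bare one from 0.19 to 0.41, always at 1.65 or more times the coated ones' tangent. It changes with each start: watch the blocks.
- press_tab (a point): top of the press tab, a flat tongue 70 mm wide beyond the stop lip at the middle of the far edge, x = 100 to 133 mm; the point is at stand (114, 0, 115) when level and moves with the ramp. Press it from above; it takes about 4 to 15 N and its spring lifts it again when let go.
- left_shelf (a point): floor centre of the left shelf (fixed to the stand), for the two coated blocks, 90 mm side by side: floor at z = 113, 2 mm under the level plate, x -4 to 104, y 98 to 224, beside the far half of the plate's left edge; rims 12 mm high on three sides, open toward the plate.
- right_shelf (a point): floor centre of the right shelf (fixed to the stand), for the bare block: the same shelf beside the near half of the plate's right edge, x -104 to 4, y -98 to -224, floor z = 113, rims 12 mm high on three sides, open toward the plate.
- block_1: one of three look-alike blocks, bare-metal look, 75 x 45 x 22 mm, about 0.2 kg, a small drilled hole in its top; origin at the centre of its underside, z up, y along the 75 mm length, which starts pointing down the slope. Lies on the ramp's near (robot) half. May be a coated or the bare one.
- block_2: one of three look-alike blocks, bare-metal look, 75 x 45 x 22 mm, about 0.2 kg, a small drilled hole in its top; origin at the centre of its underside, z up, y along the 75 mm length, which starts pointing down the slope. Lies on the ramp's near (robot) half. May be a coated or the bare one.
- block_3: one of three look-alike blocks, bare-metal look, 75 x 45 x 22 mm, about 0.2 kg, a small drilled hole in its top; origin at the centre of its underside, z up, y along the 75 mm length, which starts pointing down the slope. Lies on the ramp's near (robot) half. May be a coated or the bare one.
- work_lamp: bystander: square orange hand lamp lying down, 142 x 35 x 33 mm; origin at the centre of its underside
- flux_tin: bystander: round tin with a green lid, 58 mm across, 28 mm high; origin at the centre of its underside
- tape_measure: bystander: yellow tape measure standing on edge, 79 x 34 x 65 mm; origin at the centre of its underside

How it is judged:
On the way:
1. with the ramp tilted and no finger on the blocks, the two coated blocks have slid to the stop-lip half of the ramp while the bare block still sticks in the near half (value of joint ramp above 0.07 rad and x of each of block_1, block_3 in the frame of stand above 0.035 m and x of block_2 in the frame of stand below -0.015 m and contact force between the fingers and block_1 below 0.3 N and contact force between the fingers and block_2 below 0.3 N and contact force between the fingers and block_3 below 0.3 N), for 0.2 s.
At the end, for the whole second after the job is handed in: The ramp is back to level (within 0.03 rad); the two coated blocks lie flat and still on the left shelf and the bare block on the right shelf, each wholly off the ramp plate (centre at least 115 mm to that side of the ramp's middle line) and within the shelf's rims (value of joint ramp below 0.03 rad and y of block_1 in the frame of stand between 0.115 and 0.215 m and x of block_1 in the frame of stand between -0.005 and 0.105 m and z of block_1 in the frame of stand between 0.108 and 0.12 m and angle between each of block_1, block_2, block_3's own z axis and vertical below 0.12 rad and linear speed of each of block_1, block_2, block_3 below 0.02 m/s and y of block_2 in the frame of stand between -0.215 and -0.115 m and x of block_2 in the frame of stand between -0.105 and 0.005 m and z of block_2 in the frame of stand between 0.108 and 0.12 m and y of block_3 in the frame of stand between 0.115 and 0.215 m and x of block_3 in the frame of stand between -0.005 and 0.105 m and z of block_3 in the frame of stand between 0.108 and 0.12 m); the robot touches nothing.
It fails at once if the ramp snaps back (swings up faster than 1.5 rad/s) (velocity of joint ramp below -1.5 rad/s).
It fails at once if the work lamp is knocked more than 40 mm (distance of work_lamp from where it was at the start of the episode above 0.04 m).
It fails at once if the flux tin is knocked more than 40 mm (distance of flux_tin from where it was at the start of the episode above 0.04 m).
It fails at once if the tape measure is knocked more than 40 mm (distance of tape_measure from where it was at the start of the episode above 0.04 m).
It also fails if it takes over 56 s, if anything falls off the work surface, if the arm or the gripper's body presses on something with over 40 N, if the wrist force passes 120 N, or if a joint passes its speed limit or range.

## Working session

There is one attempt and no reset: what is moved stays moved. The work goes in short steps, Python scripts to look and compute and a shell command to move; the robot and the scene stay as the last step left them, time stands still between calls to the robot, and variables do not carry over. Pictures are saved under pics/ and viewed, at most 10 in all, crops included, and the job is handed in when it is done.

```bash
mkdir -p pics; python3 - <<'E'
from bench import status, vision
import cv2, numpy as np
o=status.get_obs()
for k,v in o.items(): print(k,np.round(v,4))
for n in("side","top"):
    f=vision.grab_frame(n); cv2.imwrite(f"pics/{n}0.png",f["img"])
    print(n,f["fovy"],f["cx"],f["cy"],f["distortion"]); print(np.round(f["world_from_camera"],4))
E
```

```text
clock 0.0
joints [ 1.2269  0.4778  0.0224  1.5564 -0.0115  1.1093 -0.0831]
qvel [ 0.002   0.0001 -0.0006 -0.0002 -0.     -0.0002 -0.0017]
tau [ 5.00000e-04 -5.96444e+01  1.60790e+00 -2.81198e+01  1.24000e-02
  9.40000e-03 -0.00000e+00]
tcp_pos [ 0.1575 -0.6558  0.2303]
orientation [-3.118e+00 -3.694e-01  6.000e-04]
contact_force [-0.1214  0.6625  0.4887]
moment [-0.0047 -0.002  -0.0063]
gripper_force 0.0
grip_width 0.0853
side 43.11340266114224 328.98211036344634 237.9839581383507 [-0.07908874  0.          0.          0.          0.        ]
[[-0.9916  0.055  -0.1172  0.4586]
 [-0.1287 -0.5172  0.8461  0.7986]
 [-0.0141  0.8541  0.5199  0.689 ]
 [ 0.      0.      0.      1.    ]]
top 57.54587563747024 320.12624425777346 235.66943019281447 [-0.0617186  0.         0.         0.         0.       ]
[[-2.450e-02  9.784e-01 -2.055e-01  4.038e-01]
 [-9.997e-01 -2.500e-02  3.000e-04 -1.611e-01]
 [-4.900e-03  2.054e-01  9.787e-01  9.179e-01]
 [ 0.000e+00  0.000e+00  0.000e+00  1.000e+00]]
```

View pics/top0.png

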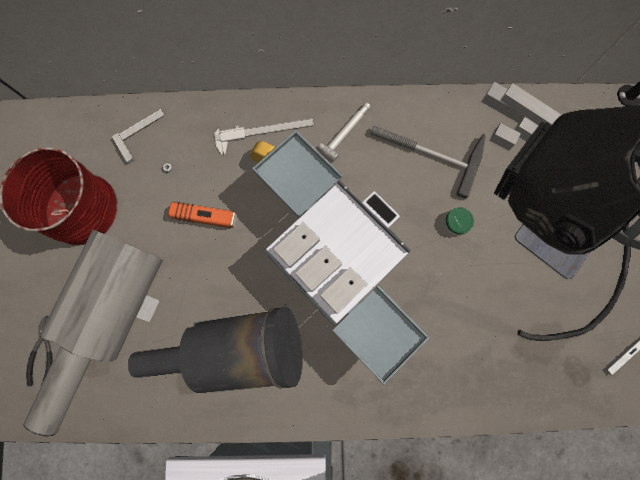

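View pics/side0.png

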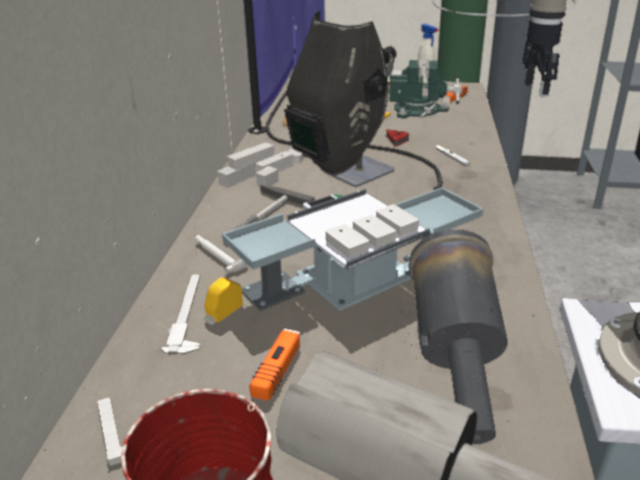

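```bash
cat > h.py <<'E'
import numpy as np, cv2
from bench import vision, status
def K(f):
    F=240/np.tan(np.radians(f["fovy"]/2)); return np.array([[F,0,f["cx"]],[0,F,f["cy"]],[0,0,1.]])
def ray(f,px,z):
    u=cv2.undistortPoints(np.array(px,float).reshape(-1,1,2),K(f),np.array(f["distortion"])).reshape(-1,2)
    d=np.c_[u[:,0],-u[:,1],-np.ones(len(u))]; T=f["world_from_camera"]; d=d@T[:3,:3].T; o=T[:3,3]
    return o+d*((z-o[2])/d[:,2])[:,None]
def proj(f,P):
    T=f["world_from_camera"]; c=(np.array(P,float).reshape(-1,3)-T[:3,3])@T[:3,:3]
    return cv2.projectPoints(c*[1,-1,-1],np.zeros(3),np.zeros(3),K(f),np.array(f["distortion"]))[0].reshape(-1,2)
E
python3 - <<'E'
from h import *
f=vision.grab_frame("top"); im=f["img"]; hsv=cv2.cvtColor(im,cv2.COLOR_BGR2HSV)
roi=np.zeros(im.shape[:2],np.uint8); roi[120:395,240:440]=255
def comps(m,amin):
    c,_=cv2.findContours(m&roi,cv2.RETR_EXTERNAL,cv2.CHAIN_APPROX_NONE)
    return [k for k in c if cv2.contourArea(k)>amin]
teal=cv2.inRange(hsv,(80,30,60),(110,140,255)); teal=cv2.morphologyEx(teal,cv2.MORPH_CLOSE,np.ones((3,3)))
for c in comps(teal,600):
    r=cv2.minAreaRect(c); w=ray(f,cv2.boxPoints(r),.125); 
    print("teal",cv2.contourArea(c),np.round(cv2.boxPoints(r),1).tolist()); rw=cv2.minAreaRect((ray(f,c.reshape(-1,2),.125)[:,:2]*1000).astype(np.float32)); print(rw)
white=cv2.inRange(hsv,(0,0,190),(180,40,255)); 
for c in comps(white,1500):
    rw=cv2.minAreaRect((ray(f,c.reshape(-1,2),.115)[:,:2]*1000).astype(np.float32)); print("white",cv2.contourArea(c),rw)
dark=cv2.inRange(hsv,(0,0,0),(180,255,70))
for c in comps(dark,4):
    M=cv2.moments(c); p=[M["m10"]/M["m00"],M["m01"]/M["m00"]]; 
    if 285<p[0]<365 and 220<p[1]<300: print("hole",np.round(p,1),cv2.contourArea(c),np.round(ray(f,p,.137),4))
crop=cv2.resize(im[125:390,245:435],None,fx=2.2,fy=2.2,interpolation=cv2.INTER_CUBIC); 
cv2.imwrite("pics/crop1.png",crop)
for n,(lo,hi) in dict(lamp=((3,180,150),(14,255,255)),tin=((60,120,40),(90,255,255)),tape=((18,180,120),(30,255,255))).items():
    c=max(cv2.findContours(cv2.inRange(hsv,lo,hi),cv2.RETR_EXTERNAL,cv2.CHAIN_APPROX_NONE)[0],key=cv2.contourArea); print(n,ray(f,c.reshape(-1,2).mean(0),.03).round(3))
E
```

```text
white 7484.0 ((542.3346557617188, -190.88955688476562), (189.02056884765625, 183.76321411132812), 42.67613983154297)
hole [298.5 286.7] 15.5 [[ 0.4756 -0.1204  0.137 ]]
hole [326.  260.7] 5.0 [[ 0.5212 -0.1708  0.137 ]]
lamp [[0.624 0.052 0.03 ]]
tin [[ 0.592 -0.443  0.03 ]]Traceback (most recent call last):
  File "<stdin>", line 21, in <module>
ValueError: max() iterable argument is empty
```

View pics/crop1.png

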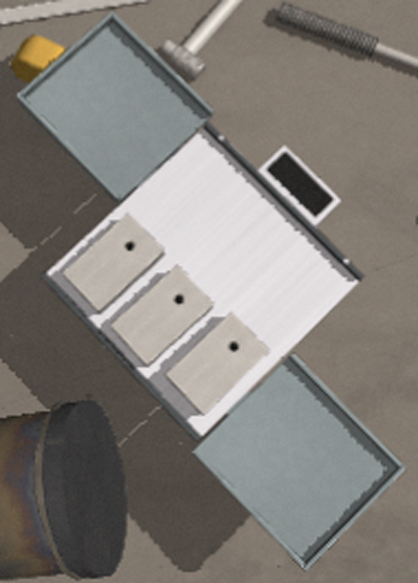

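```bash
cat >> h.py <<'E'
C=np.array([.5423,-.1909]); YAW=np.radians(-47.32)
def S():
    c,s=np.cos(YAW),np.sin(YAW); return np.array([[c,-s,0],[s,c,0],[0,0,1]])
def s2w(p): return np.array(p,float).reshape(-1,3)/1000@S().T+[*C,0]
def w2s(p): return (np.array(p,float).reshape(-1,3)-[*C,0])@S()*1000
E
python3 - <<'E'
from h import *
f=vision.grab_frame("top"); g=vision.grab_frame("side")
print(w2s([[.4756,-.1204,.137],[.5212,-.1708,.137],[.624,.052,.03],[.592,-.443,.03]]).round(1))
rects=[[(-94,-95,115),(92,-95,115),(92,95,115),(-94,95,115)],[(100,-35,115),(133,-35,115),(133,35,115),(100,35,115)],[(-4,98,113),(104,98,113),(104,224,113),(-4,224,113)],[(-104,-98,113),(4,-98,113),(4,-224,113),(-104,-224,113)]]
out=[]
for q,(x0,x1,y0,y1) in((f,(245,435,125,390)),(g,(210,500,170,320))):
    k=2.2 if q is f else 1.3
    im=cv2.resize(q["img"][y0:y1,x0:x1],None,fx=2.2 if q is f else 1.35,fy=2.2 if q is f else 1.35,interpolation=cv2.INTER_CUBIC); k=im.shape[1]/(x1-x0)
    for r in rects: cv2.polylines(im,[((proj(q,s2w(r))+.5-[x0,y0])*k).astype(int)],True,(0,0,255),1)
    out.append(im)
H=max(o.shape[0] for o in out); out=[cv2.copyMakeBorder(o,0,H-o.shape[0],0,0,0) for o in out]
o=cv2.hconcat(out); print(o.shape); cv2.imwrite("pics/ov.png",o[:600,:800])
E
```

```text
[[ -97.    -1.2  137. ]
 [ -29.1   -1.9  137. ]
 [-123.2  224.7   30. ]
 [ 219.  -134.4   30. ]]
(583, 810, 3)
```

View pics/ov.png

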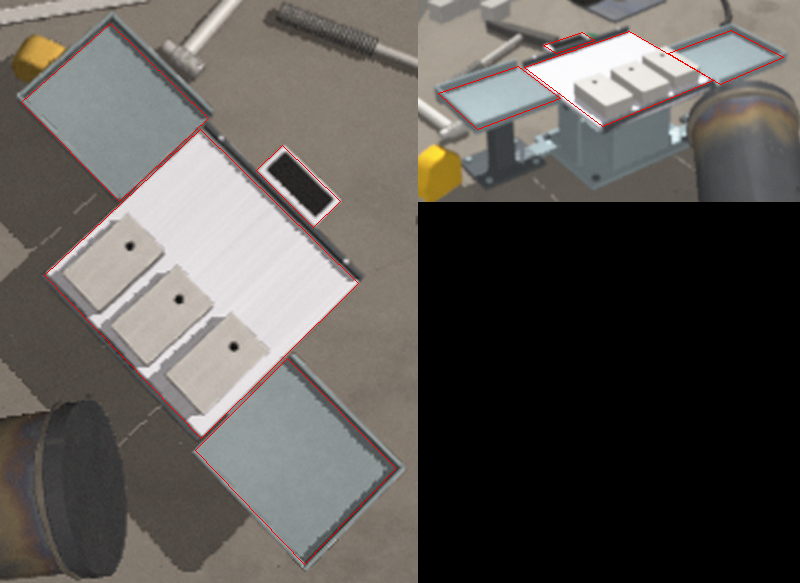

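```bash
cat >> h.py <<'E'
from scipy.spatial.transform import Rotation as Ro
def rel(ws):
    o=status.get_obs(); R=Ro.from_rotvec(o["orientation"]).as_matrix(); p=np.array(o["tcp_pos"])
    G=np.c_[S()[:,1],S()[:,0],[0,0,-1]]
    print("rot",Ro.from_matrix(R.T@G).as_rotvec().round(4))
    for w in ws: print(np.round((w-p)@R,4).tolist())
E
python3 - <<'E'
from h import *
rel([np.array([.42,-.36,.235]),s2w([112,0,190])[0],s2w([112,0,120])[0]])
E
```

```text
rot [-9.000e-04 -1.000e-04 -5.091e-01]
[0.3243, -0.2266, -0.004]
[0.5373, -0.2646, 0.041]
[0.5373, -0.2645, 0.111]
```

```bash
python3 -m handwheel '[{"dp":[0.055,-0.038,0],"delta_rot":[0,0,-0.1]},{"dp":[0.11,-0.076,0],"delta_rot":[0,0,-0.2]},{"dp":[0.165,-0.115,0],"delta_rot":[0,0,-0.3]},{"dp":[0.22,-0.154,0],"delta_rot":[0,0,-0.4]},{"dp":[0.275,-0.19,0],"delta_rot":[0,0,-0.509]},{"dp":[0.32,-0.22,0],"delta_rot":[0,0,-0.509]},{"dp":[0.375,-0.235,0.01],"delta_rot":[0,0,-0.509]},{"dp":[0.43,-0.245,0.02],"delta_rot":[0,0,-0.509]},{"dp":[0.485,-0.255,0.03],"delta_rot":[0,0,-0.509]},{"dp":[0.537,-0.2645,0.041],"delta_rot":[0,0,-0.509]},{"dp":[0.537,-0.2645,0.041],"delta_rot":[0,0,-0.509]},{"dp":[0.537,-0.2645,0.041],"delta_rot":[0,0,-0.509]}]' 0
python3 - <<'E'
from h import *
o=status.get_obs(); print(o["clock"],w2s(o["tcp_pos"]).round(1),np.round(o["joints"],2),o["grip_width"]); rel([s2w([112,0,118])[0]])
for n in("side","top"):
    f=vision.grab_frame(n); cv2.imwrite(f"pics/{n}1.png",f["img"])
g=cv2.imread("pics/side1.png")[150:350,200:520]; t=cv2.imread("pics/top1.png")[100:400,200:470]
g=cv2.resize(g,(480,300)); t=t; cv2.imwrite("pics/s1.png",cv2.hconcat([g,t]))
E
```

```text
clock: 1.75
tcp_pos: [0.6173, -0.2743, 0.1899]
orientation: [-2.926, -1.143, 0.002]
contact_force: [0.9, 0.0, -0.1]
grip_width: 0.0
gripper_force: 0.0
1.75 [[112.2  -1.4 189.9]] [ 0.51  0.53 -0.26  1.58  0.15  1.06 -0.62] 1.74693427498765e-05
rot [-0.0006  0.0012 -0.0004]
[0.0014, -0.0001, 0.0719]
```

View pics/s1.png

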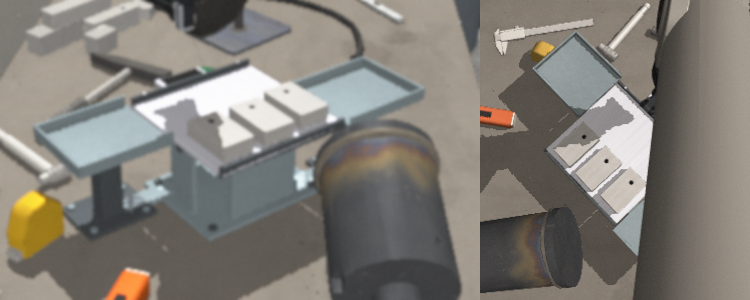

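```bash
cat >> h.py <<'E'
from scipy.optimize import brentq
def theta():
    x,_,z=w2s(status.get_obs()["tcp_pos"])[0]
    def e(t): X=(x-20*np.sin(t))/np.cos(t); return 95-X*np.sin(t)+20*np.cos(t)-z
    return 0. if e(0)<0 else brentq(e,0,.5)
def plane(f,px,t,h):   # ray -> tilted plate coords (x,y) at height h mm over the plate
    A=w2s(ray(f,px,.2)); B=w2s(ray(f,px,.05)); c,s=np.cos(t),np.sin(t)
    Q=np.array([[c,0,-s],[0,1,0],[s,0,c]])
    A=(A-[0,0,95])@Q.T; B=(B-[0,0,95])@Q.T; k=((20+h-A[:,2])/(B[:,2]-A[:,2]))[:,None]
    return (A+(B-A)*k)[:,:2]
def holes(name,t,save=None):
    f=vision.grab_frame(name); g=cv2.cvtColor(f["img"],cv2.COLOR_BGR2GRAY)
    if save: cv2.imwrite(save,f["img"])
    G=cv2.resize(g,None,fx=4,fy=4,interpolation=cv2.INTER_CUBIC)
    b=cv2.morphologyEx(G,cv2.MORPH_BLACKHAT,cv2.getStructuringElement(cv2.MORPH_ELLIPSE,(29,29)))
    c,_=cv2.findContours((b>40).astype(np.uint8),cv2.RETR_EXTERNAL,cv2.CHAIN_APPROX_NONE); out=[]
    for k in c:
        a=cv2.contourArea(k)
        if not 20<a<500: continue
        (p,wh,_)=cv2.minAreaRect(k)
        if max(wh)>2.7*min(wh): continue
        u=(np.array(p)+.5)/4-.5; q=plane(f,u,t,22)[0]
        if -100<q[0]<100 and -95<q[1]<95: out.append((q.round(1).tolist(),int(a)))
    return out
E
python3 - <<'E'
from h import *
for n in("side","top"): print(n,holes(n,0.))
E
python3 -m handwheel '[{"dp":[0.0015,0,0.03],"delta_rot":[0,0,0]},{"dp":[0.0015,0,0.055],"delta_rot":[0,0,0]},{"dp":[0.0015,0,0.068],"delta_rot":[0,0,0]},{"dp":[0.0015,0,0.074],"delta_rot":[0,0,0]},{"dp":[0.0015,0,0.078],"delta_rot":[0,0,0]},{"dp":[0.0015,0,0.080],"delta_rot":[0,0,0]},{"dp":[0.0015,0,0.082],"delta_rot":[0,0,0]},{"dp":[0.0015,0,0.082],"delta_rot":[0,0,0]}]'
python3 - <<'E'
from h import *
o=status.get_obs(); t=theta(); print(w2s(o["tcp_pos"]).round(1),t)
for n in("side","top"): print(n,holes(n,t,f"pics/{n}2.png"))
E
```

```text
side [([-29.9, 60.1], 58), ([-90.3, -68.3], 39), ([-31.6, -0.2], 115), ([-27.1, -58.7], 91)]
top [([-80.7, -77.3], 130), ([-24.0, -60.2], 294), ([-29.1, -1.2], 290), ([-27.1, 58.8], 212), ([8.3, 92.4], 100), ([98.5, 28.7], 27), ([61.6, 76.3], 28)]
clock: 2.95
tcp_pos: [0.6196, -0.2738, 0.1104]
orientation: [2.925, 1.141, 0.001]
contact_force: [-3.9, -0.9, 7.5]
grip_width: 0.0
gripper_force: 3.4
[[113.3   0.6 110.4]] 0.04115571803642691
side [([-29.4, 59.8], 45), ([-31.9, 0.1], 103), ([-26.3, -58.6], 86), ([-26.0, -87.3], 53), ([89.9, -12.8], 32)]
top [([-23.8, -60.5], 303), ([-28.7, -1.3], 278), ([-27.0, 58.6], 217), ([66.4, -1.2], 110), ([77.7, 0.7], 55), ([72.9, 19.3], 254), ([23.7, 93.8], 150)]
```

```bash
cat > look.py <<'E'
from h import *
import sys
t=theta(); o=status.get_obs(); print(o["clock"],w2s(o["tcp_pos"]).round(1)[0],"th",round(t,3))
for n in sys.argv[1:]: print(n,[h for h in holes(n,t,f"pics/{n}_l.png") if min(abs(h[0][1]-y) for y in(-60,0,60))<10])
E
python3 -m handwheel '[{"dp":[0,0,0.001],"delta_rot":[0,0,0]},{"dp":[0,0,0.002],"delta_rot":[0,0,0]},{"dp":[0,0,0.003],"delta_rot":[0,0,0]},{"dp":[0,0,0.004],"delta_rot":[0,0,0]},{"dp":[0,0,0.005],"delta_rot":[0,0,0]},{"dp":[0,0,0.006],"delta_rot":[0,0,0]},{"dp":[0,0,0.006],"delta_rot":[0,0,0]}]' >/dev/null; python3 look.py side top
python3 -m handwheel '[{"dp":[0,0,0.001],"delta_rot":[0,0,0]},{"dp":[0,0,0.002],"delta_rot":[0,0,0]},{"dp":[0,0,0.002],"delta_rot":[0,0,0]}]' >/dev/null; python3 look.py side top
python3 -m handwheel '[{"dp":[0,0,0.001],"delta_rot":[0,0,0]},{"dp":[0,0,0.002],"delta_rot":[0,0,0]},{"dp":[0,0,0.002],"delta_rot":[0,0,0]}]' ; python3 look.py side top
```

```text
3.925 [114.2   0.8 105. ] th 0.088
side [([-29.1, 59.8], 30), ([-31.7, 0.1], 112), ([-27.2, -58.4], 89)]
top [([-98.2, -52.9], 42), ([-23.5, -60.3], 300), ([-28.4, -1.4], 290), ([-26.9, 58.8], 210), ([65.4, -0.9], 102)]
4.4 [114.6   0.8 103.2] th 0.103
side [([-29.4, 60.0], 37), ([-30.5, -0.4], 93), ([-25.9, -59.1], 72)]
top [([-99.0, -53.9], 74), ([-23.6, -60.6], 293), ([-28.5, -1.4], 292), ([-26.7, 58.8], 217), ([53.8, 6.6], 38), ([65.6, -0.7], 122), ([77.0, -0.2], 46)]
clock: 4.88
tcp_pos: [0.6209, -0.2747, 0.1014]
orientation: [2.923, 1.14, 0.005]
contact_force: [-1.2, -0.9, 7.9]
grip_width: 0.0003
gripper_force: 4.2
4.875 [114.9   0.9 101.4] th 0.119
side [([-31.3, 0.2], 86), ([-26.6, -58.7], 66)]
top [([-99.3, -53.9], 89), ([-23.2, -60.8], 289), ([-28.2, -1.7], 287), ([-26.6, 58.9], 213), ([50.0, 3.8], 20), ([64.1, -2.3], 113), ([75.7, -0.5], 24)]
```

```bash

python3 -m handwheel '[{"dp":[0,0,0.001],"delta_rot":[0,0,0]},{"dp":[0,0,0.0018],"delta_rot":[0,0,0]},{"dp":[0,0,0.0018],"delta_rot":[0,0,0]}]' >/dev/null; python3 look.py top
python3 -m handwheel '[{"dp":[0,0,0.001],"delta_rot":[0,0,0]},{"dp":[0,0,0.0018],"delta_rot":[0,0,0]},{"dp":[0,0,0.0018],"delta_rot":[0,0,0]}]' >/dev/null; python3 look.py top
```

```text
5.35 [115.2   1.   99.7] th 0.133
top [([-23.4, -60.6], 276), ([-28.3, -1.8], 292), ([-26.8, 59.0], 208), ([63.9, -1.9], 123), ([76.3, -0.5], 28)]
5.775 [115.4   1.1  98.1] th 0.147
top [([-99.9, -52.4], 93), ([-23.4, -60.6], 301), ([-28.1, -1.3], 299), ([-26.3, 58.9], 212), ([64.7, -1.4], 102), ([74.6, -0.9], 110)]
```

```bash

python3 -m handwheel '[{"dp":[0,0,0.001],"delta_rot":[0,0,0]},{"dp":[0,0,0.0018],"delta_rot":[0,0,0]},{"dp":[0,0,0.0018],"delta_rot":[0,0,0]}]' >/dev/null; python3 look.py top
python3 -m handwheel '[{"dp":[0,0,0],"delta_rot":[0,0,0]},{"dp":[0,0,0],"delta_rot":[0,0,0]}]' >/dev/null; python3 look.py top side
```

```text
6.2 [115.7   1.2  96.4] th 0.161
top [([-100.0, -52.9], 116), ([-23.2, -60.3], 284), ([-28.3, -1.6], 274), ([-26.5, 58.8], 220), ([53.6, 4.4], 40), ([63.1, -1.8], 115)]
6.5 [115.7   1.2  96.5] th 0.161
top [([-99.9, -53.1], 90), ([-23.4, -60.3], 291), ([-28.2, -1.6], 268), ([-26.5, 58.8], 218), ([53.9, 4.4], 38), ([63.0, -2.0], 103), ([74.7, -0.0], 20)]
side [([-31.0, -0.1], 80), ([-25.9, -58.7], 52)]
```

```bash

python3 -m handwheel '[{"dp":[0,0,0.001],"delta_rot":[0,0,0]},{"dp":[0,0,0.0018],"delta_rot":[0,0,0]},{"dp":[0,0,0.0018],"delta_rot":[0,0,0]}]' >/dev/null; python3 look.py top
python3 -m handwheel '[{"dp":[0,0,0],"delta_rot":[0,0,0]},{"dp":[0,0,0],"delta_rot":[0,0,0]}]' >/dev/null; python3 look.py top
```

```text
6.975 [115.9   1.3  94.8] th 0.175
top [([-23.2, -60.6], 284), ([-28.2, -1.3], 293), ([-26.5, 59.0], 200), ([62.8, -2.3], 112), ([74.4, 0.6], 35)]
7.275 [115.9   1.2  94.8] th 0.175
top [([-23.2, -60.6], 284), ([-28.2, -1.3], 289), ([-26.5, 59.0], 202), ([62.9, -2.0], 112), ([73.1, 0.9], 46)]
```

```bash

python3 -m handwheel '[{"dp":[0,0,0.001],"delta_rot":[0,0,0]},{"dp":[0,0,0.0018],"delta_rot":[0,0,0]},{"dp":[0,0,0.0018],"delta_rot":[0,0,0]}]' >/dev/null; python3 look.py top
python3 -m handwheel '[{"dp":[0,0,0],"delta_rot":[0,0,0]},{"dp":[0,0,0],"delta_rot":[0,0,0]}]' >/dev/null; python3 look.py top
```

```text
7.7 [116.2   1.3  93.1] th 0.189
top [([-23.1, -60.5], 306), ([-28.0, -1.3], 278), ([-26.2, 59.0], 204), ([61.9, -1.9], 105), ([74.8, -0.3], 33)]
8.0 [116.1   1.3  93.1] th 0.19
top [([-23.1, -60.5], 304), ([-28.0, -1.7], 281), ([-26.4, 59.1], 197), ([61.7, -1.8], 93)]
```

```bash

python3 -m handwheel '[{"dp":[0,0,0.001],"delta_rot":[0,0,0]},{"dp":[0,0,0.0018],"delta_rot":[0,0,0]},{"dp":[0,0,0.0018],"delta_rot":[0,0,0]},{"dp":[0,0,0.0018],"delta_rot":[0,0,0]}]' >/dev/null; python3 look.py top
```

```text
8.55 [116.2   1.4  91.3] th 0.204
top [([-12.9, -60.5], 267), ([-17.9, -1.3], 272), ([-26.3, 58.8], 212), ([62.4, -1.4], 116), ([73.1, -0.8], 50)]
```

```bash

python3 -m handwheel '[{"dp":[0,0,0.001],"delta_rot":[0,0,0]},{"dp":[0,0,0.0018],"delta_rot":[0,0,0]},{"dp":[0,0,0.0018],"delta_rot":[0,0,0]},{"dp":[0,0,0.0018],"delta_rot":[0,0,0]}]' >/dev/null; python3 look.py top
```

```text
9.1 [116.4   1.4  89.4] th 0.221
top [([-26.1, 58.7], 198), ([44.3, -2.4], 212), ([60.5, -1.6], 88)]
```

```bash

python3 -m handwheel '[{"dp":[0,0,0],"delta_rot":[0,0,0]},{"dp":[0,0,0],"delta_rot":[0,0,0]},{"dp":[0,0,0],"delta_rot":[0,0,0]},{"dp":[0,0,0],"delta_rot":[0,0,0]}]' >/dev/null; python3 look.py top side
python3 - <<'E'
import cv2
g=cv2.imread("pics/side_l.png")[150:350,200:520]; t=cv2.imread("pics/top_l.png")[100:400,200:470]
cv2.imwrite("pics/s3.png",cv2.hconcat([cv2.resize(g,(480,300)),t]))
E
```

```text
9.65 [116.4   1.4  89.1] th 0.223
top [([-26.1, 58.8], 197), ([60.5, -1.6], 75)]
side [([98.0, 2.0], 71)]
```

View pics/s3.png

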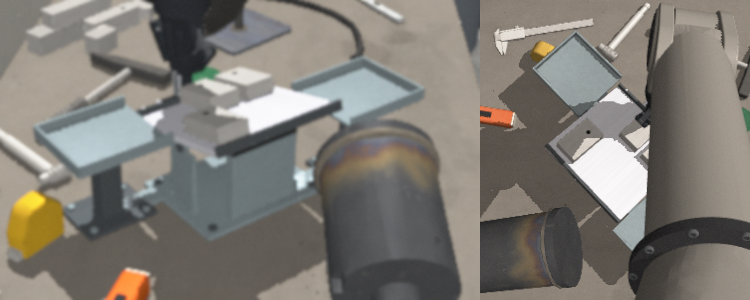

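```bash

python3 -m handwheel '[{"dp":[0,0,-0.001],"delta_rot":[0,0,0]},{"dp":[0,0,-0.003],"delta_rot":[0,0,0]},{"dp":[0,0,-0.0055],"delta_rot":[0,0,0]},{"dp":[0,0,-0.008],"delta_rot":[0,0,0]},{"dp":[0,0,-0.0105],"delta_rot":[0,0,0]},{"dp":[0,0,-0.013],"delta_rot":[0,0,0]},{"dp":[0,0,-0.0155],"delta_rot":[0,0,0]},{"dp":[0,0,-0.018],"delta_rot":[0,0,0]},{"dp":[0,0,-0.0205],"delta_rot":[0,0,0]},{"dp":[0,0,-0.022],"delta_rot":[0,0,0]},{"dp":[0,0,-0.0235],"delta_rot":[0,0,0]},{"dp":[0,0,-0.025],"delta_rot":[0,0,0]}]'; python3 look.py
python3 -m handwheel '[{"dp":[0,0,-0.0015],"delta_rot":[0,0,0]},{"dp":[0,0,-0.003],"delta_rot":[0,0,0]},{"dp":[0,0,-0.0045],"delta_rot":[0,0,0]},{"dp":[0,0,-0.006],"delta_rot":[0,0,0]},{"dp":[0,0,-0.008],"delta_rot":[0,0,0]},{"dp":[0,0,-0.01],"delta_rot":[0,0,0]},{"dp":[0,0,-0.02],"delta_rot":[0,0,0]},{"dp":[0,0,-0.05],"delta_rot":[0,0,0]},{"dp":[0,0,-0.07],"delta_rot":[0,0,0]}]';  python3 look.py; python3 -c "
from h import *
rel(s2w([[-48,112,180],[-48,112,122]]))"
```

```text
clock: 11.25
tcp_pos: [0.6197, -0.2728, 0.1112]
orientation: [2.926, 1.143, 0.002]
contact_force: [3.7, -3.1, 3.6]
grip_width: -0.0003
gripper_force: 2.5
11.25 [112.7   1.4 111.2] th 0.034
clock: 12.38
tcp_pos: [0.6196, -0.2727, 0.1827]
orientation: [2.925, 1.143, 0.002]
contact_force: [0.4, 0.6, -0.1]
grip_width: -0.0
gripper_force: 0.0
12.375 [112.5   1.4 182.7] th 0.0
rot [ 0.0011 -0.0007 -0.0001]
[0.1106, -0.1605, 0.0025]
[0.1106, -0.1606, 0.0605]
```

```bash

python3 -m handwheel '[{"dp":[0.03,-0.044,0],"delta_rot":[0,0,0]},{"dp":[0.06,-0.088,0],"delta_rot":[0,0,0]},{"dp":[0.09,-0.13,0],"delta_rot":[0,0,0]},{"dp":[0.11,-0.16,0],"delta_rot":[0,0,0]},{"dp":[0.11,-0.16,0],"delta_rot":[0,0,0]},{"dp":[0.11,-0.16,0.002],"delta_rot":[0,0,0]}]' 0.35; python3 look.py side top
python3 - <<'E'
import cv2
g=cv2.imread("pics/side_l.png")[150:350,200:520]; t=cv2.imread("pics/top_l.png")[100:400,200:470]
cv2.imwrite("pics/s4.png",cv2.hconcat([cv2.resize(g,(480,300)),t]))
E
```

```text
clock: 13.12
tcp_pos: [0.5918, -0.0814, 0.1792]
orientation: [2.926, 1.142, 0.001]
contact_force: [-0.2, -0.3, 0.5]
grip_width: 0.0298
gripper_force: 0.0
13.125 [-46.9 110.6 179.2] th 0.0
side [([-29.9, 60.1], 117), ([-1.2, 67.1], 27), ([70.7, -58.4], 76)]
top [([74.6, -60.7], 262), ([-26.7, 58.6], 263), ([74.7, -2.4], 278)]
```

View pics/s4.png

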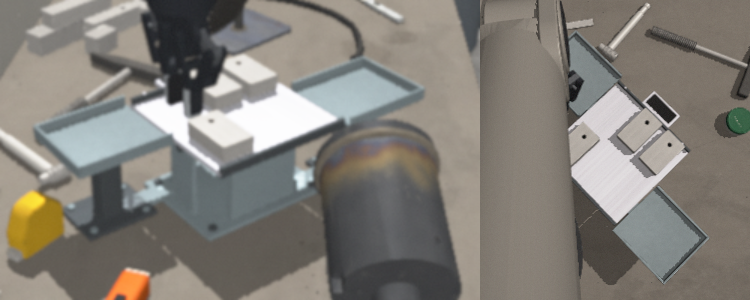

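```bash

python3 -m handwheel '[{"dp":[0,0,0.03],"delta_rot":[0,0,0]},{"dp":[0,0,0.054],"delta_rot":[0,0,0]},{"dp":[0,0,0.057],"delta_rot":[0,0,0]},{"dp":[0,0,0.057],"delta_rot":[0,0,0]},{"dp":[-0.01,0,0.057],"delta_rot":[0,0,0]},{"dp":[-0.02,0,0.057],"delta_rot":[0,0,0]},{"dp":[-0.03,0,0.057],"delta_rot":[0,0,0]},{"dp":[-0.042,0,0.057],"delta_rot":[0,0,0]},{"dp":[-0.054,0,0.057],"delta_rot":[0,0,0]},{"dp":[-0.066,0,0.057],"delta_rot":[0,0,0]}]'; python3 look.py side top
```

```text
clock: 14.48
tcp_pos: [0.5424, -0.1259, 0.1217]
orientation: [2.926, 1.143, 0.0]
contact_force: [0.1, 0.4, 1.0]
grip_width: 0.0301
gripper_force: 0.5
14.475 [-47.7  44.2 121.7] th 0.0
side [([-90.3, -0.7], 66), ([5.9, -67.6], 93), ([70.1, 3.2], 421)]
top [([74.8, -60.5], 265), ([74.7, -2.5], 283)]
```

```bash

python3 -m handwheel '[{"dp":[-0.014,0,0],"delta_rot":[0,0,0]},{"dp":[-0.028,0,0],"delta_rot":[0,0,0]},{"dp":[-0.042,0,0],"delta_rot":[0,0,0]},{"dp":[-0.056,0,0],"delta_rot":[0,0,0]},{"dp":[-0.07,0,0],"delta_rot":[0,0,0]},{"dp":[-0.084,0,0],"delta_rot":[0,0,0]},{"dp":[-0.098,0,0],"delta_rot":[0,0,0]},{"dp":[-0.112,0,0],"delta_rot":[0,0,0]},{"dp":[-0.126,0,0],"delta_rot":[0,0,0]},{"dp":[-0.14,0,0],"delta_rot":[0,0,0]},{"dp":[-0.152,0,0],"delta_rot":[0,0,0]},{"dp":[-0.162,0,0],"delta_rot":[0,0,0]}]'; 
python3 -m handwheel '[{"dp":[0,0,0],"delta_rot":[0,0,0]},{"dp":[0.01,0,-0.01],"delta_rot":[0,0,0]},{"dp":[0.02,0,-0.06],"delta_rot":[0,0,0]},{"dp":[0.02,0,-0.06],"delta_rot":[0,0,0]}]'
python3 look.py; python3 - <<'E'
from h import *
rel(s2w([[52,-112,180]]))
for n in ("side","top"): cv2.imwrite(f"pics/{n}_m.png",vision.grab_frame(n)["img"])
g=cv2.imread("pics/side_m.png")[150:350,200:520]; t=cv2.imread("pics/top_m.png")[100:400,200:470]
cv2.imwrite("pics/s5.png",cv2.hconcat([cv2.resize(g,(480,300)),t]))
E
```

```text
clock: 16.08
tcp_pos: [0.4233, -0.2356, 0.1217]
orientation: [-2.926, -1.143, 0.0]
contact_force: [0.9, 0.9, 0.0]
grip_width: 0.0301
gripper_force: 0.4
clock: 16.58
tcp_pos: [0.4428, -0.2208, 0.1858]
orientation: [2.92, 1.145, 0.01]
contact_force: [0.0, -0.0, 1.0]
grip_width: 0.0299
gripper_force: 0.0
16.575 [-45.5 -93.4 185.8] th 0.0
rot [ 0.0073 -0.0039  0.0026]
[-0.0189, 0.0974, 0.0065]
```

View pics/s5.png

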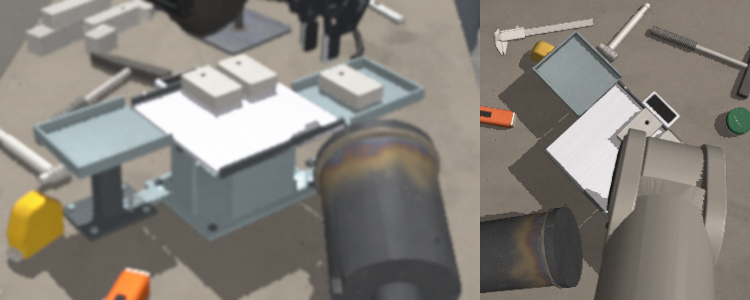

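```bash

python3 -m handwheel '[{"dp":[-0.009,0.05,0],"delta_rot":[0,0,0]},{"dp":[-0.019,0.097,0],"delta_rot":[0,0,0]},{"dp":[-0.019,0.097,0.01],"delta_rot":[0,0,0]},{"dp":[-0.019,0.097,0.04],"delta_rot":[0,0,0]},{"dp":[-0.019,0.097,0.06],"delta_rot":[0,0,0]},{"dp":[-0.019,0.097,0.06],"delta_rot":[0,0,0]},{"dp":[-0.009,0.097,0.06],"delta_rot":[0,0,0]}]'; python3 look.py
python3 -m handwheel '[{"dp":[0.01,0,0],"delta_rot":[0,0,0]},{"dp":[0.018,0,0],"delta_rot":[0,0,0]},{"dp":[0.026,0,0],"delta_rot":[0,0,0]},{"dp":[0.034,0,0],"delta_rot":[0,0,0]},{"dp":[0.042,0,0],"delta_rot":[0,0,0]},{"dp":[0.052,0,0],"delta_rot":[0,0,0]},{"dp":[0.062,0,0],"delta_rot":[0,0,0]},{"dp":[0.072,0,0],"delta_rot":[0,0,0]}]'; python3 look.py side top
python3 - <<'E'
import cv2
g=cv2.imread("pics/side_l.png")[150:350,200:520]; t=cv2.imread("pics/top_l.png")[100:400,200:470]
cv2.imwrite("pics/s6.png",cv2.hconcat([cv2.resize(g,(480,300)),t]))
E
```

```text
clock: 17.55
tcp_pos: [0.4975, -0.2989, 0.1219]
orientation: [-2.927, -1.142, 0.001]
contact_force: [-0.3, -0.5, -0.6]
grip_width: 0.0299
gripper_force: 0.0
17.55 [  49.  -106.1  121.9] th 0.0
clock: 18.55
tcp_pos: [0.5513, -0.2495, 0.1216]
orientation: [-2.926, -1.143, -0.0]
contact_force: [-1.3, -0.5, 0.2]
grip_width: 0.03
gripper_force: 0.4
18.55 [ 49.2 -33.1 121.6] th 0.0
side [([62.3, 6.8], 199)]
top [([-97.0, -53.1], 28), ([-83.7, 0.1], 31)]
```

View pics/s6.png

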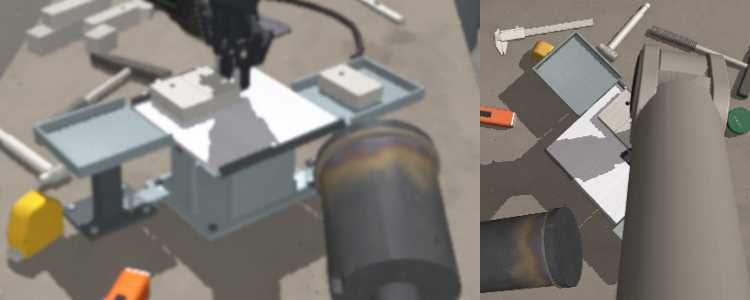

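```bash

python3 -m handwheel '[{"dp":[0.012,0,0],"delta_rot":[0,0,0]},{"dp":[0.024,0,0],"delta_rot":[0,0,0]},{"dp":[0.036,0,0],"delta_rot":[0,0,0]},{"dp":[0.048,0,0],"delta_rot":[0,0,0]},{"dp":[0.06,0,0],"delta_rot":[0,0,0]},{"dp":[0.072,0,0],"delta_rot":[0,0,0]},{"dp":[0.084,0,0],"delta_rot":[0,0,0]},{"dp":[0.096,0,0],"delta_rot":[0,0,0]},{"dp":[0.108,0,0],"delta_rot":[0,0,0]},{"dp":[0.12,0,0],"delta_rot":[0,0,0]},{"dp":[0.132,0,0],"delta_rot":[0,0,0]},{"dp":[0.142,0,0],"delta_rot":[0,0,0]}]'; 
python3 -m handwheel '[{"dp":[0,0,0],"delta_rot":[0,0,0]},{"dp":[-0.01,0,-0.01],"delta_rot":[0,0,0]},{"dp":[-0.02,0,-0.06],"delta_rot":[0,0,0]},{"dp":[-0.08,-0.03,-0.09],"delta_rot":[0,0,0]},{"dp":[-0.14,-0.03,-0.09],"delta_rot":[0,0,0]},{"dp":[-0.2,-0.03,-0.09],"delta_rot":[0,0,0]},{"dp":[-0.26,-0.03,-0.09],"delta_rot":[0,0,0]},{"dp":[-0.3,-0.03,-0.09],"delta_rot":[0,0,0]},{"dp":[-0.3,-0.03,-0.09],"delta_rot":[0,0,0]}]'
python3 - <<'E'
from h import *
fs={n:vision.grab_frame(n) for n in("side","top")}
for n,f in fs.items():
    g=cv2.resize(cv2.cvtColor(f["img"],cv2.COLOR_BGR2GRAY),None,fx=4,fy=4,interpolation=cv2.INTER_CUBIC)
    b=cv2.morphologyEx(g,cv2.MORPH_BLACKHAT,cv2.getStructuringElement(cv2.MORPH_ELLIPSE,(29,29)))
    for k in cv2.findContours((b>40).astype(np.uint8),cv2.RETR_EXTERNAL,cv2.CHAIN_APPROX_NONE)[0]:
        if 20<cv2.contourArea(k)<500:
            p,wh,_=cv2.minAreaRect(k)
            if max(wh)>2*min(wh): continue
            q=w2s(ray(f,(np.array(p)+.5)/4-.5,.135))[0]
            if (abs(q[0]-50)<60 and 90<q[1]<225) or (abs(q[0]+50)<60 and -225<q[1]<-90): print(n,q.round(1),cv2.contourArea(k))
cv2.imwrite("pics/s7.png",cv2.hconcat([cv2.resize(fs["side"]["img"][150:350,200:520],(480,300)),fs["top"]["img"][100:400,200:470]]))
E
```

```text
clock: 20.15
tcp_pos: [0.6557, -0.1531, 0.1217]
orientation: [-2.926, -1.143, -0.0]
contact_force: [-0.7, -2.0, -0.7]
grip_width: 0.0298
gripper_force: 0.6
clock: 21.28
tcp_pos: [0.4101, -0.339, 0.2125]
orientation: [2.93, 1.13, -0.002]
contact_force: [0.8, 1.1, 0.7]
grip_width: 0.0302
gripper_force: 0.0
side [ 70.7 191.  135. ] 126.0
side [ 70.3 146.1 135. ] 101.5
side [ 78.5 117.7 135. ] 113.0
side [ -30.5 -149.9  135. ] 34.5
top [ -85.1 -167.3  135. ] 62.0
top [ -48.3 -167.1  135. ] 29.0
top [  -7.1 -203.5  135. ] 131.5
top [ -27.1 -152.2  135. ] 249.0
top [ 73.1 145.  135. ] 241.5
top [ 74.  189.9 135. ] 242.5
```

View pics/s7.png

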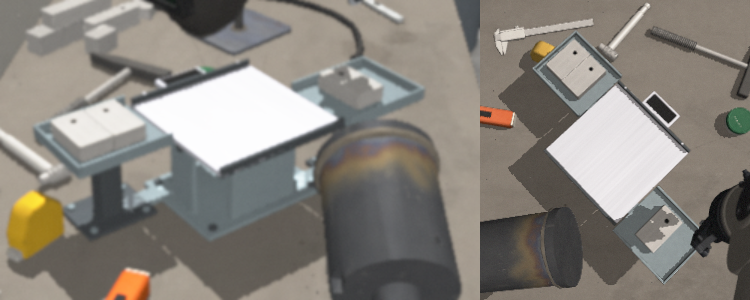

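```bash
python3 -c "
from bench import r
print(r.hand_in())"
```

```text
the job is handed in; nothing more can be done
None
```

The job is handed in at about 21 s of the 56 s allowed. The last pictures show the ramp level, both coated blocks flat on the left shelf (y about 145 and 190 mm), the bare one flat on the right shelf (y about -151 mm) and the arm clear; the judge's result was not returned.

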